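Pump up the hand primer until its indicator pin is out

TASK

Two hand primers stand on the worktop; one already has its indicator pin fully out, the other has its pin still down. Pump the plunger of the one that is not ready, pressing it right down and letting it come right up again each time, until its pin has popped fully out, and leave the plunger up. Do not press the other primer's plunger, do not touch either pin, and leave the beaker, vial, bottle and weight standing where they are.

Things in the scene. Friction and masses are not known exactly. Their poses are not given: they have to be found in the camera images.
- primer_a: hand primer A, fixed: base plate 76 x 130 x 10 mm with a thick aluminium barrel (56 mm across, 72 high; axis at x 0, y -25 mm in this frame) and a thin sleeve for the pin (26 mm across, 76 high; axis at x 0, y +35 mm). Origin: centre of the plate's underside, z up, y along the plate's long side; hose barbs point to -x. The other primer looks the same; they may have changed places
- plunger_a_top (a point): centre of the top of primer A's plunger head: a black dome 54 mm across, flat in the middle 20 mm, 118 mm above the worktop when up, 98 mm when fully down
- pin_a_top (a point): top of primer A's indicator pin: a black round pin 10 mm across beside the plunger (60 mm away), rising straight up from the thin sleeve, 79 mm above the worktop when in, 109 mm when fully out
- plunger_a (a joint): plunger of primer A, m: 0 = up at rest, 0.020 = fully down, at a hard stop. Pressed straight down on its head; a spring resists with about 3 N at the top and 6 N at the bottom, and moving the pin adds about 2 N. Let go, it rises by itself in about 0.3 s
- pin_a (a joint): indicator pin of primer A, m: 0 = in (top 3 mm above the sleeve), 0.030 = fully out (33 mm above it, a pale band showing at its foot). A ratchet: each full press, from fully up, lifts it 6 mm (the first press 3 to 9), and it stays there. Fully out is reached only at the bottom of a full press; further presses do not move it
- primer_b: hand primer B, fixed: base plate 76 x 130 x 10 mm with a thick aluminium barrel (56 mm across, 72 high; axis at x 0, y -25 mm in this frame) and a thin sleeve for the pin (26 mm across, 76 high; axis at x 0, y +35 mm). Origin: centre of the plate's underside, z up, y along the plate's long side; hose barbs point to -x. The other primer looks the same; they may have changed places
- plunger_b_top (a point): centre of the top of primer B's plunger head: a black dome 54 mm across, flat in the middle 20 mm, 118 mm above the worktop when up, 98 mm when fully down
- pin_b_top (a point): top of primer B's indicator pin: a black round pin 10 mm across beside the plunger (60 mm away), rising straight up from the thin sleeve, 79 mm above the worktop when in, 109 mm when fully out
- plunger_b (a joint): plunger of primer B, m: 0 = up at rest, 0.020 = fully down, at a hard stop. Pressed straight down on its head; a spring resists with about 3 N at the top and 6 N at the bottom, and moving the pin adds about 2 N. Let go, it rises by itself in about 0.3 s
- pin_b (a joint): indicator pin of primer B, m: 0 = in (top 3 mm above the sleeve), 0.030 = fully out (33 mm above it, a pale band showing at its foot). A ratchet: each full press, from fully up, lifts it 6 mm (the first press 3 to 9), and it stays there. Fully out is reached only at the bottom of a full press; further presses do not move it
- beaker: clear beaker, 50 mm across, 59 mm high; loose, stands upright near the primers; origin at the centre of its foot, z up
- vial: capped sample vial, 28 mm across, 60 mm high; loose, stands upright near the primers; origin at the centre of its foot, z up
- dropper: brown dropper bottle, 34 mm across, 102 mm high; loose, stands upright near the primers; origin at the centre of its foot, z up
- weight: small check weight with a knob, 30 mm across, 51 mm high; loose, stands upright near the primers; origin at the centre of its foot, z up
Mind the look-alikes: they are no part of the job. Leave any black, pink or red look-alike of the weight alone.

How it is judged:
By the outcome, as a careful person would: the job done as asked, in the order asked, and still so for the second after the job is handed in, with the robot touching nothing.
It also fails if it takes over 45 s, if anything falls off the work surface, if the arm or the gripper's body presses on something with over 40 N, if the wrist force passes 120 N, or if a joint passes its speed limit or range.

ROBOT

A 6-joint arm with a two-finger parallel gripper is mounted at the origin on a cart in front of the work surface, level with it; the furniture and walls round the work are solid. World frame = base frame: x ahead of the robot, y to its left, z up, the work surface at z = 0. Lengths are in m, angles in rad, forces in N, time in s.
With the tool pointing down it reaches from about 0.2 to 0.875 m from the base axis. Payload 3.4 kg.
Tool frame: the origin (TCP) lies between the finger pads; the fingertips stand 25 mm ahead of it and the grasp point (between the pads) lies 6 mm ahead of it (r.nose_length is the z of the fingertips in the tool frame, in m); z points along the fingers, x is the direction in which the jaws open and shut, and the axes are right-handed (so a half turn about z gives the same grasp; the last joint's range is limited). The gripper opens to 94 mm and grips with 3 to 60 N. Pads are 16 mm wide; open, the fingers measure 119 mm over their backs; the gripper's body (75 mm by 177 mm) begins 78 mm behind the grasp point.
Start: joints at [1.123, 0.276, 1.505, -0, 1.361, -0.121], TCP at [0.185, 0.545, 0.23] pointing down, gripper open.
Joint ranges: [-2.89, 2.89], [-0.75, 2.08], [0.22, 2.7], [-1.18, 4.32], [0.11, 2.71], [-2.7, 2.7]. Speed limits (rad/s): [2.57, 2.57, 3.14, 3.14, 3.14, 3.14].

INTERFACE

Orientations are given as a unit quaternion [w, x, y, z].
In Python, from plant import r, gripper_to, inverse_kinematics, vision, models, telemetry gives the robot as it stands. Calls block until the motion is done:
- r.move_to(position, orientation): joint-space move of the TCP to a pose.
- r.move_l(position, rot=None, vel=0.15, guard=None): straight line of the TCP; rot=None keeps the orientation; vel is the mean speed in m/s. With guard (N) it stops when the force on the tool has changed by that much, and returns True; else False.
- r.movej(angles): joint-space move.
- gripper_to(opening, f_grip=None): finger opening in m; f_grip is the grip in N (None keeps the last); returns when the fingers have stopped.
- r.hold(seconds).
- inverse_kinematics(position, orientation): joint angles nearest the present ones, or None.
- vision.snapshot(name): name is "side" or "top" or "wrist"; returns the picture (420x560x3 uint8, red, green, blue); there is no depth.
- vision.get_calibration(name): a dict with "fx", "fy", "cx", "cy" (pixels), "position" and "orientation" of the camera in the world. Camera axes: x right, y down, z forward; pixel columns grow to the right and rows downward; lengths in m; the calibration is good to about 2 mm. A picture is of the moment at which its call begins: read the wrist's pose just before it. get_calibration takes no time and is no camera call; for the wrist camera it gives the pose at the moment of the call.
A pose or a line that the arm cannot do raises r.PlanningError and nothing moves.
- r.sign_off(): hands the job in, once; it reports no verdict.
Trained networks look in the newest picture that a camera, given by its name, has taken for a name from the list of things; names that differ only in an ending like _2 or _b are one class to them, and where a whole thing is asked for, a point or a joint stands for the part that bears it (a point fixed in the world has none). Each returns a list of dicts, best first, with "score" (0 to 1); they miss things now and then, are a little off and sometimes report something else, mostly with a low value. They report only what shows in the picture. A call takes as long as a camera call. They do not tell look-alikes from the thing itself.
- models.boxes_of(thing, camera): "at" ([x, y, z] in m, in world coordinates, good to about 4 mm: the middle of the surface that is visible of it).
- models.regions_of(thing, camera): "pixels" (420x560 bool, what is visible of it).
- models.mark_of(thing, camera): "at" ([x, y, z] in m, in world coordinates, good to about 4 mm: a listed point, or the origin of a listed thing).
Readings, each from a call of its own:
- telemetry.current_t(): time.
- telemetry.current_joints(): joint angles.
- telemetry.current_dq(): joint speeds.
- telemetry.current_joint_efforts(): joint torques, N m.
- telemetry.current_ee_pos(): TCP position.
- telemetry.current_tool_rot(): TCP orientation.
- telemetry.current_wrist_force(): force on the tool from outside, world axes, zero at the start.
- telemetry.current_torque(): the same for the moment, N m.
- telemetry.current_opening(): finger opening in m.
Only numpy, scipy, OpenCV 4.12 (cv2) and the standard library are available. Lean on these libraries where they do the work, as an engineer would, in place of code of your own. Each camera call takes 0.05 s, during which the arm holds its last target.

## Working session

There is one attempt and no reset: what is moved stays moved. The work goes in short steps, each a Python script; the robot and the scene stay as the last script left them, time stands still between calls to the robot, and variables do not carry over. Pictures are saved under pics/ and viewed, and the job is handed in when it is done.

```bash
mkdir -p pics; python3 - <<'E'
from plant import r, gripper_to, inverse_kinematics, vision, models, telemetry
import cv2
for n in ("side","top","wrist"):
    im=vision.snapshot(n); cv2.imwrite(f"pics/{n}0.png",im[:,:,::-1])
    c=vision.get_calibration(n); print(n,c)
    if n!="wrist":
        for t in ("primer_a","plunger_a_top","pin_a_top","beaker","vial","dropper","weight"):
            print(t,[(d["at"],round(d["score"],2)) for d in models.mark_of(t,n)])
print(telemetry.current_t(), telemetry.current_tool_rot())
E
```

```text
side {'fx': 500.0243215395413, 'fy': 500.0243215395413, 'cx': 278.2103346677961, 'cy': 211.32022800572406, 'position': array([ 0.25627737, -0.88704556,  0.5569418 ]), 'orientation': array([-0.50139937,  0.84924562, -0.13613881,  0.09405729])}
primer_a [([0.5024, -0.2817, 0.003], 0.63)]
plunger_a_top [([0.5137, -0.3056, 0.118], 0.85)]
pin_a_top [([0.4907, -0.254, 0.0871], 0.61)]
beaker [([0.6926, -0.0995, 0.0026], 0.73)]
vial [([0.6873, -0.3091, -0.0015], 0.77)]
dropper [([0.7118, 0.039, 0.0046], 0.79), ([0.5031, -0.2818, 0.0007], 0.53)]
weight [([0.4003, -0.1573, -0.0039], 0.88), ([0.355, -0.0967, 0.0027], 0.83), ([0.4671, -0.139, -0.0003], 0.8), ([0.3854, -0.2222, 0.0034], 0.61)]
top {'fx': 476.4463322842595, 'fy': 476.4463322842595, 'cx': 281.85223992283994, 'cy': 206.6552650340679, 'position': array([ 0.40299373, -0.12927169,  1.15305035]), 'orientation': array([-0.05425989,  0.70769713, -0.70333186,  0.03930561])}
primer_a [([0.5457, 0.0182, -0.0002], 0.97), ([0.5036, -0.2827, -0.0032], 0.86)]
plunger_a_top [([0.5115, -0.3072, 0.1206], 0.72)]
pin_a_top [([0.4845, -0.2478, 0.0921], 0.53)]
beaker [([0.6916, -0.0952, 0.0022], 0.94)]
vial [([0.6883, -0.3071, 0.0007], 0.66)]
dropper [([0.7109, 0.0383, -0.0036], 0.78)]
weight [([0.4636, -0.1368, 0.0011], 0.66), ([0.3583, -0.0953, -0.0084], 0.66), ([0.3778, -0.2304, -0.0016], 0.59), ([0.6874, -0.0981, 0.003], 0.44), ([0.3952, -0.161, 0.0015], 0.43)]
wrist {'fx': 293.61872469085847, 'fy': 293.61872469085847, 'cx': 282.1588820814838, 'cy': 207.2481691931104, 'position': array([0.11522747, 0.56788897, 0.38461363]), 'orientation': array([0.1036953 , 0.80631248, 0.57749945, 0.07484552])}
0.85 [-1.13813429e-05  8.12715468e-01  5.82660766e-01  2.48975208e-05]
```

View pics/side0.png

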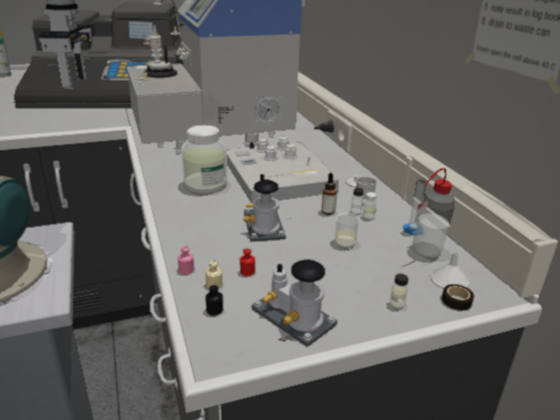

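View pics/top0.png

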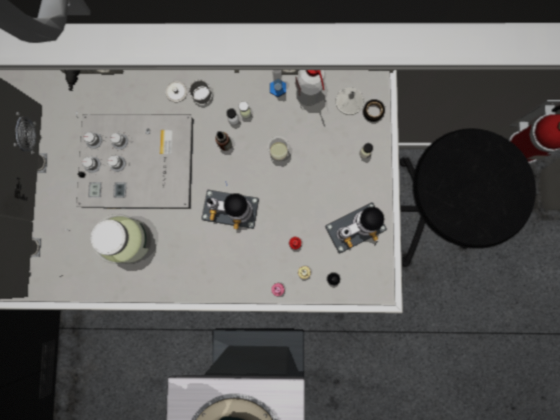

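```bash
python3 - <<'E'
import cv2,numpy as np
a=cv2.imread("pics/side0.png");t=cv2.imread("pics/top0.png")
f=lambda im,x,y,s:cv2.resize(im[y:y+s,x:x+s],(400,400),interpolation=cv2.INTER_CUBIC)
cv2.imwrite("pics/crop0.png",np.hstack([f(a,245,250,100),f(a,225,165,80)]))
cv2.imwrite("pics/crop1.png",np.hstack([f(t,315,190,80),f(t,190,170,80)]))
E
```

```text
(no output)
```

View pics/crop0.png

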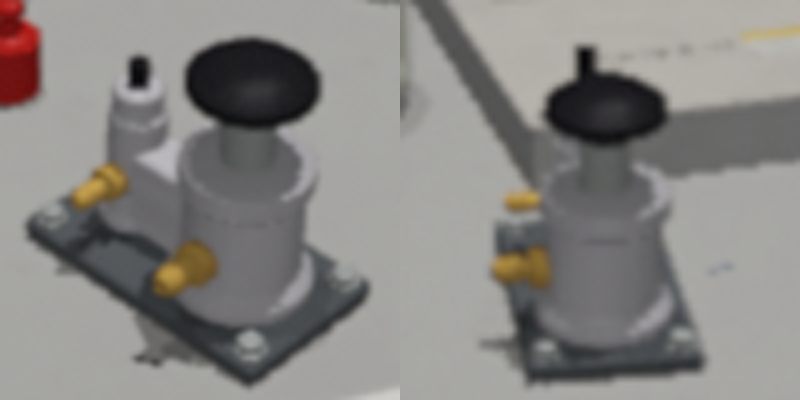

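View pics/crop1.png

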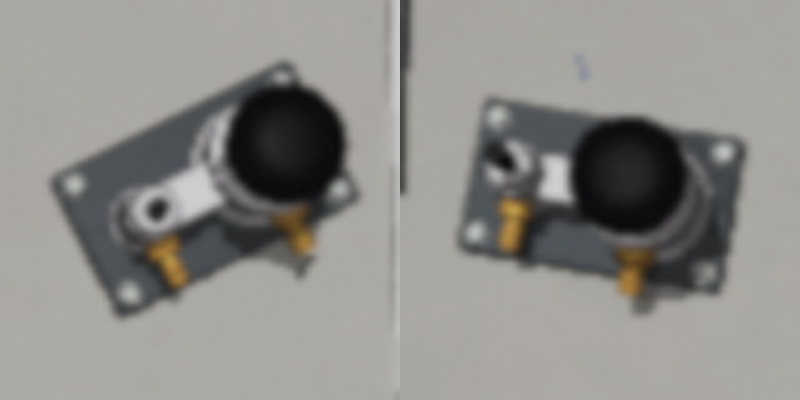

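View pics/wrist0.png

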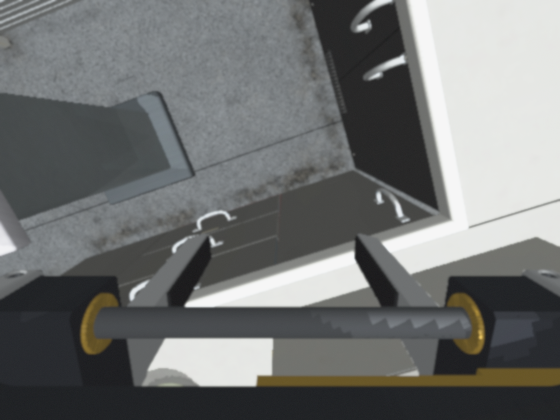

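```bash
python3 - <<'E'
import cv2,numpy as np
a=cv2.imread("pics/side0.png");t=cv2.imread("pics/top0.png")
cv2.imwrite("pics/crop2.png",np.hstack([cv2.resize(a[0:200,100:300],(400,400)),cv2.resize(t[60:360,0:200],(267,400))]))
from plant import vision
from scipy.spatial.transform import Rotation as R
c=vision.get_calibration("side");q=c["orientation"];M=R.from_quat([q[1],q[2],q[3],q[0]]).as_matrix()
for px in [(140,135),(197,135),(297,130),(185,40),(128,70),(195,80),(300,33)]:
    d=M@[(px[0]-c["cx"])/c["fx"],(px[1]-c["cy"])/c["fy"],1]
    for h in (0,.1,.2,.3): 
        k=(h-c["position"][2])/d[2]; print(px,h,(c["position"]+k*d).round(3)[:2],end=" ")
    print()
E
```

```text
(140, 135) 0 [0.345 0.673] (140, 135) 0.1 [0.329 0.393] (140, 135) 0.2 [0.313 0.113] (140, 135) 0.3 [ 0.297 -0.167] 
(197, 135) 0 [0.517 0.626] (197, 135) 0.1 [0.47  0.354] (197, 135) 0.2 [0.423 0.083] (197, 135) 0.3 [ 0.377 -0.189] 
(297, 130) 0 [0.843 0.586] (297, 130) 0.1 [0.738 0.322] (297, 130) 0.2 [0.632 0.057] (297, 130) 0.3 [ 0.527 -0.207] 
(185, 40) 0 [0.764 2.287] (185, 40) 0.1 [0.673 1.717] (185, 40) 0.2 [0.581 1.147] (185, 40) 0.3 [0.49  0.577] 
(128, 70) 0 [0.375 1.573] (128, 70) 0.1 [0.354 1.132] (128, 70) 0.2 [0.333 0.69 ] (128, 70) 0.3 [0.311 0.248] 
(195, 80) 0 [0.641 1.317] (195, 80) 0.1 [0.572 0.921] (195, 80) 0.2 [0.503 0.525] (195, 80) 0.3 [0.434 0.13 ] 
(300, 33) 0 [1.555 2.394] (300, 33) 0.1 [1.322 1.805] (300, 33) 0.2 [1.089 1.216] (300, 33) 0.3 [0.855 0.627]
```

View pics/crop2.png

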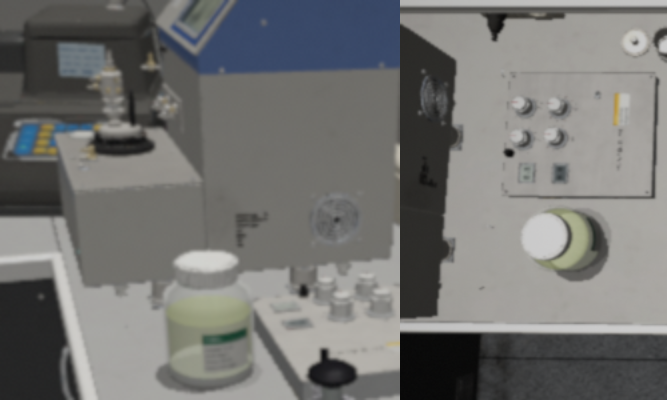

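```bash
cat > h.py <<'E'
from plant import r, gripper_to, inverse_kinematics, vision, models, telemetry
import cv2, numpy as np
P=np.array([0.513,-0.306]); 
d=np.array([-0.0254,0.0555]);th=np.arctan2(0.41,0.91)
Q=[0,np.cos(th/2),np.sin(th/2),0]
def snap(n,f):
    im=vision.snapshot(n); cv2.imwrite(f"pics/{f}.png",im[:,:,::-1]); return im
E
python3 - <<'E'
from h import *
print(inverse_kinematics([*P,.2],Q))
r.move_l([0.2,0.3,0.30],vel=0.25)
print(telemetry.current_t())
r.move_to([*P,.2],Q)
gripper_to(0.0,20)
print(telemetry.current_t(),telemetry.current_ee_pos(),telemetry.current_opening(),telemetry.current_wrist_force(),r.nose_length)
snap("wrist","w1");snap("side","s1");snap("top","t1")
print([(x["at"],x["score"]) for x in models.mark_of("plunger_a_top","side")],[(x["at"],x["score"]) for x in models.mark_of("pin_a_top","wrist")],[(x["at"],x["score"]) for x in models.mark_of("plunger_a_top","wrist")])
E
```

```text
[-6.54281892e-01  3.27154872e-01  1.50655427e+00 -4.44089210e-16
  1.30788351e+00 -1.07759265e+00]
2.0167
5.8833 [ 0.51302694 -0.30598995  0.19999317] 0.00016590972019577715 [-0.16932916  0.4884998   0.07780838] 0.025
[([0.5084, -0.3046, 0.1216], 0.74)] [([0.682, -0.3048, -0.001], 0.72), ([0.3986, -0.1625, 0.0051], 0.7), ([0.4884, -0.254, 0.0879], 0.62)] [([0.5145, -0.3055, 0.1193], 0.64)]
```

View pics/w1.png

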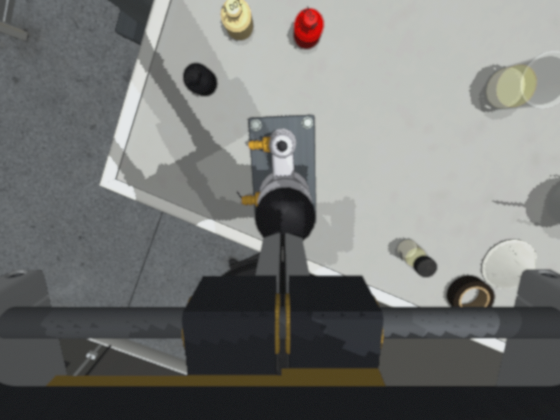

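View pics/s1.png

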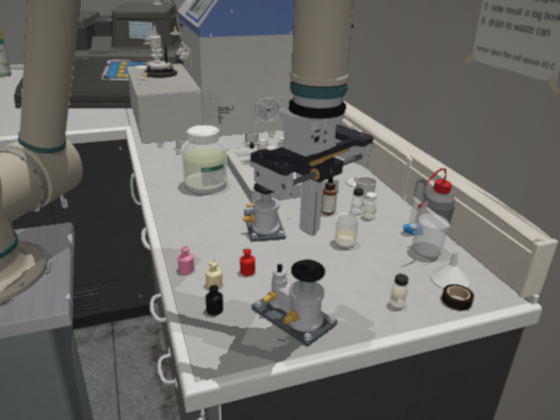

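```bash
python3 - <<'E'
from h import *
r.move_l([*P,.150],vel=.12)
f0=telemetry.current_wrist_force()
for i in range(2):
    g=r.move_l([*P,.118],vel=.05,guard=16)
    z=telemetry.current_ee_pos()[2];f=telemetry.current_wrist_force()-f0
    r.hold(.1); f2=telemetry.current_wrist_force()-f0
    print(g,z,f,f2,telemetry.current_ee_pos()[2])
    if i==0: snap("wrist","w2")
    r.move_l([*P,.150],vel=.1); r.hold(.4)
    print(telemetry.current_t())
snap("wrist","w3");snap("side","s3")
E
python3 - <<'E'
import cv2,numpy as np
f=lambda n,x,y,s:cv2.resize(cv2.imread(f"pics/{n}.png")[y:y+s,x:x+s],(390,390),interpolation=cv2.INTER_CUBIC)
cv2.imwrite("pics/c3.png",np.hstack([f("s3",245,250,90),f("w3",230,90,150)]))
E
```

```text
True 0.12353749970916891 [-1.16872501  0.67803662  8.2961163 ] [-0.56346324  0.20224285  8.10021484] 0.12354652851154742
8.2917
True 0.12347906378718976 [-1.32839155  1.38364357  7.11476473] [-0.98672103  1.04269451  8.61422566] 0.12347407108480338
9.7833
```

View pics/c3.png

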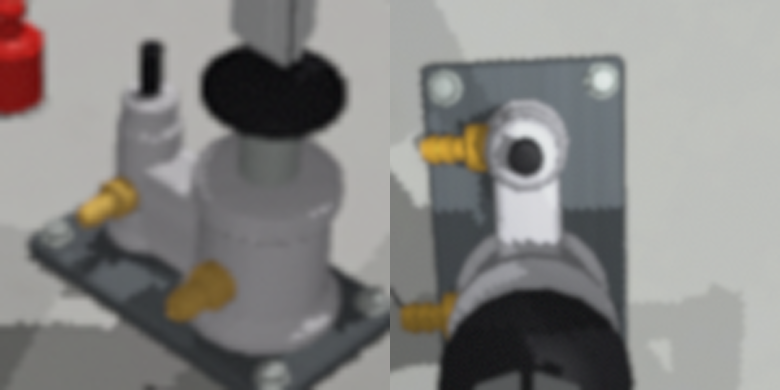

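```bash
python3 - <<'E'
from h import *
f0=telemetry.current_wrist_force()
for i in range(3):
    g=r.move_l([*P,.1215],vel=.05,guard=28)
    z=telemetry.current_ee_pos()[2];f=telemetry.current_wrist_force()-f0
    r.hold(.1); f2=telemetry.current_wrist_force()-f0
    print(g,z,f,f2,telemetry.current_ee_pos()[2])
    r.move_l([*P,.150],vel=.1); r.hold(.4)
    snap("side",f"s4{i}")
    print(telemetry.current_t())
snap("wrist","w4")
E
python3 - <<'E'
import cv2,numpy as np
f=lambda n,x,y,s:cv2.resize(cv2.imread(f"pics/{n}.png")[y:y+s,x:x+s],(260,260),interpolation=cv2.INTER_CUBIC)
cv2.imwrite("pics/c4.png",np.vstack([np.hstack([f("s1",255,250,65),f("s3",255,250,65),f("s40",255,250,65)]),np.hstack([f("s41",255,250,65),f("s42",255,250,65),f("w4",230,90,150)])]))
E
```

```text
False 0.12320979796667855 [-2.43056956  0.89537098 11.26296749] [-2.46951876  1.65637915 11.84622471] 0.12321707373785978
11.5833
False 0.12318004746412071 [-2.05985373  1.02484311 11.75662392] [-1.85274689  0.73321337 11.19664563] 0.1232147766242096
13.2833
False 0.12320782977287412 [-1.91565247  1.21870966 12.38286343] [-1.73234719  1.16747117 12.3972829 ] 0.12319510234364082
14.9833
```

View pics/c4.png

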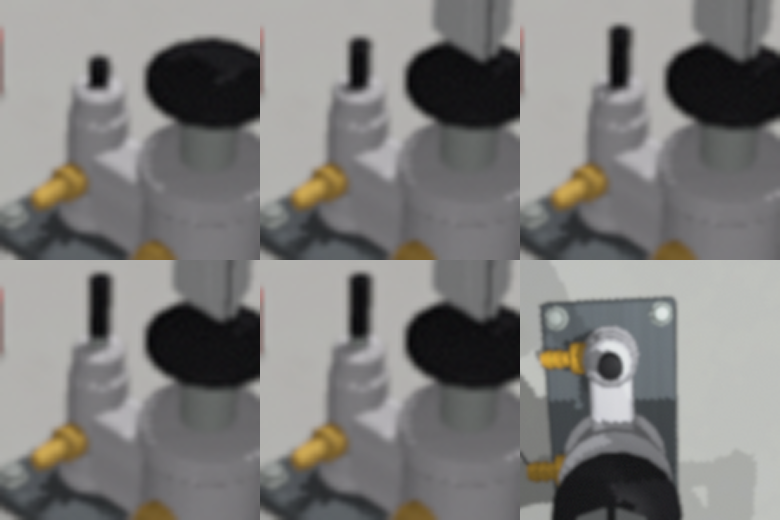

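```bash
python3 - <<'E'
from h import *
from scipy.spatial.transform import Rotation as R
c=vision.get_calibration("side");q=c["orientation"];M=R.from_quat([q[1],q[2],q[3],q[0]]).as_matrix()
def pr(p):
    v=M.T@(np.array(p)-c["position"]); return (v[:2]/v[2]*c["fx"]+[c["cx"],c["cy"]]).round(1)
for z in (.076,.079,.085,.091,.097,.103,.109): print(z,pr([.488,-.251,z]))
vision
f=lambda n,x,y,s,o=390:cv2.resize(cv2.imread(f"pics/{n}.png")[y:y+s,x:x+s],(o,o),interpolation=cv2.INTER_NEAREST)
cv2.imwrite("pics/c5.png",np.hstack([f("s1",264,255,32),f("s42",264,255,32)]))
E
```

```text
0.076 [278.7 270.4]
0.079 [278.7 268.9]
0.085 [278.8 265.9]
0.091 [278.9 262.9]
0.097 [279.  259.9]
0.103 [279.1 256.8]
0.109 [279.2 253.7]
```

View pics/c5.png

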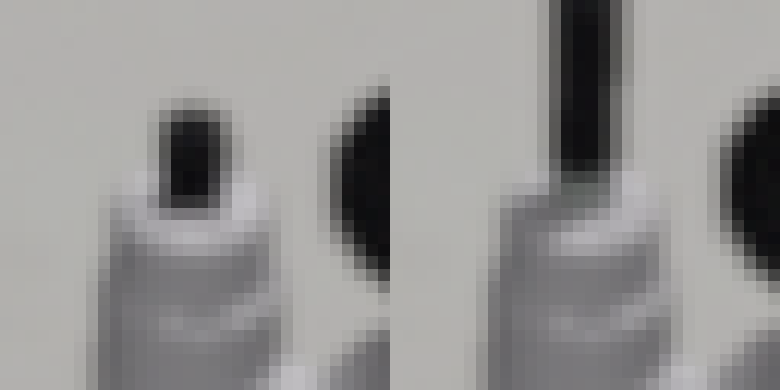

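```bash
python3 - <<'E'
from h import *
f0=telemetry.current_wrist_force()
for i in range(2):
    g=r.move_l([*P,.1190],vel=.05,guard=32)
    r.hold(.15); print(g,telemetry.current_ee_pos()[2],telemetry.current_wrist_force()-f0)
    r.move_l([*P,.150],vel=.1); r.hold(.5)
r.move_l([*P,.25],vel=.15)
r.move_l([.35,-.10,.30],vel=.2); r.hold(.3)
snap("side","s6");snap("top","t6")
for t in ("pin_a_top","plunger_a_top","beaker","vial","dropper","weight"):
    print(t,[(x["at"],round(x["score"],2)) for x in models.mark_of(t,"side")])
print(telemetry.current_t())
f=lambda n,x,y,s,o=260:cv2.resize(cv2.imread(f"pics/{n}.png")[y:y+s,x:x+s],(o,o),interpolation=cv2.INTER_CUBIC)
cv2.imwrite("pics/c6.png",np.hstack([f("s1",255,250,65),f("s42",255,250,65),f("s6",255,250,65)]))
E
```

```text
True 0.1234411543246527 [-2.60042605  0.84024569  6.87270917]
True 0.12341043741764546 [-2.86000866  0.98522406  5.72561885]
pin_a_top [([0.4934, -0.2582, 0.1068], 0.49)]
plunger_a_top [([0.5112, -0.3057, 0.1191], 0.59)]
beaker []
vial [([0.6885, -0.306, -0.0007], 0.94), ([0.5475, 0.0194, 0.0007], 0.34)]
dropper [([0.7093, 0.0389, 0.0002], 0.58)]
weight [([0.3969, -0.157, -0.0001], 0.93), ([0.3829, -0.2238, -0.0004], 0.73), ([0.554, 0.0578, 0.1063], 0.69), ([0.3562, -0.0957, 0.0048], 0.65), ([0.4658, -0.1388, 0.0], 0.62)]
21.3167
```

View pics/c6.png

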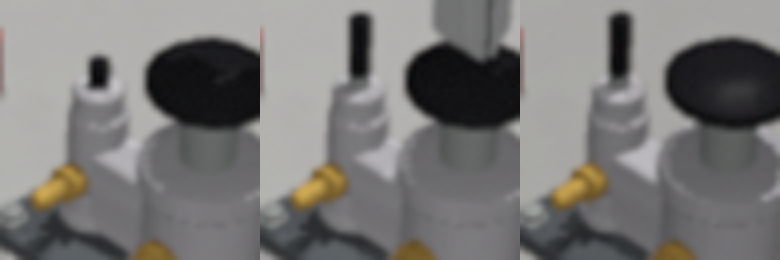

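View pics/s6.png

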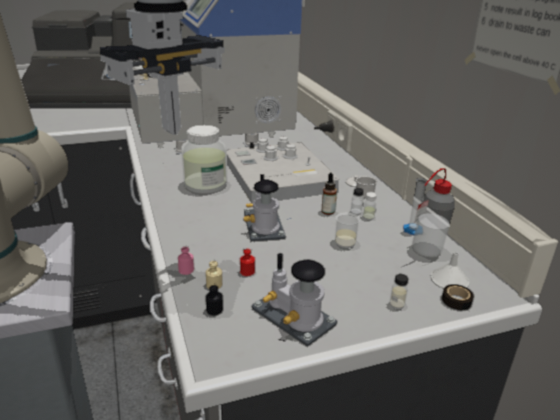

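```bash
python3 - <<'E'
from h import *
r.sign_off(); print(telemetry.current_t())
E
```

```text
the job is handed in; nothing more can be done
the job is handed in; nothing more can be done
```

I pumped the near primer, the one at about (0.50, −0.28) m, until its indicator pin was fully out, then handed the job in at about 21 s. I pressed it with closed fingers 7 times, letting the plunger come right up after each press.

**Pin:** In the side view its top rose from about 87 mm to about 107–108 mm. A paler strip now shows at its foot. The last three presses did not move it. The force at the bottom fell from about 8 N to 6–7 N, which fits the pin no longer being lifted.

**Plunger:** It is up; the last estimate of its top was 119 mm.

**Other things:** I did not press the far primer or touch either pin. The vial, bottle and weight were found again within about 3 mm of where they started. The network missed the beaker in the last picture, but by eye it stands in the same place.

**Less certain:** The first two presses together raised the pin only about 8 mm. One may have been short, or the first may have been a small ratchet step.

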